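# Weigh a large objective on the sprung balance

## Task

Swing the steel stop arm fully aside, leaving the big brass-rimmed objective lens waiting on the ledge while you do it. Then slide the objective along the ledge, without lifting it, onto the sprung balance pan and leave it sitting centred there, flat and at rest. Do not press the pan down hard or tip the lens, and leave the other things on the bench where they are.

Things in the scene. Friction and masses are not known exactly. Their poses are not given: they have to be found in the camera images.
- balance: Grey balance, 150 x 128 x 58 mm, with a steel loading ledge, fixed. Origin on the bench (z = 0) under the pan's centre. The ledge is a flat open plate running from the pan along the balance's +y: y = 68 to 275 mm, x = -75 to +75 mm, top 76 mm above the bench. A cam-lever clamp at x = -105, y = 85 mm carries the stop arm's pivot.
- pan_centre (a point): Centre of the top face of the round aluminium pan, marked with a small dark dot. Pan 130 mm in diameter, no rim; unloaded its top is 75 mm above the bench, 1 mm below the ledge, with a 3 mm gap to the ledge. Moves down with the pan.
- pan (a joint): How far the sprung pan has sunk, in m: 0 empty, 0.010 at its bottom stop; 1.25 N per mm, so the objective alone sinks it about 3 to 5 mm.
- stop_arm (a joint): Angle of the stop arm, rad: at 0 it lies across the ledge (along the balance's +x) between objective and pan; grows as it swings over the pan, away from the objective (clockwise from above), to its stop at 1.75, where it lies beside the pan on its -x side. Slight friction keeps it where it is left.
- stop_knob (a point): Middle of the upright black knob at the free end of the stop arm: a cylinder 16 mm in diameter, 40 mm tall, its top 136 mm and its foot 96 mm above the bench. The arm below it is a steel bar 12 x 12 mm, 84 to 96 mm above the bench.
- stop_pivot (a point): A point on the stop arm's upright pivot axis (at balance x = -105, y = 85 mm), as high as the knob's middle; 200 mm from the knob's axis. The pivot boss itself is 22 mm in diameter, its top 108 mm above the bench.
- objective: The large objective lens: a round brass cell 96 mm in diameter and 28 mm tall with a domed glass on top (39 mm tall in all), about 0.5 kg, standing flat on the ledge. Origin at the centre of its underside, z up.
- binocular_body: Brown bakelite binocular body, two barrels side by side, about 120 x 125 x 56 mm, lying on the bench. Bystander. Origin at the centre of its underside.
- screw_block: Brass collimation screw block, 50 x 60 x 36 mm with four screw heads on top. Bystander. Origin at the centre of its underside.
- shim_rack: Chrome prism shim rack, 60 x 100 mm base with six upright plates, 40 mm tall. Bystander. Origin at the centre of its underside.
Not all that is in view belongs to the job. Leave any blue or green look-alike of the objective alone.

How it is judged (in metres and radians):
On the way:
1. the stop arm is swung aside (past 1.4 rad) while the objective still waits within 30 mm of where it stood (value of joint stop_arm above 1.4 rad and distance of objective from where it was at the start of the episode below 0.03 m), for 0.2 s.
At the end, for the whole second after the job is handed in: The objective rests on the pan within 12 mm of its centre, flat (tilt under 0.05 rad) and still (under 10 mm/s), its weight sinking the pan by more than 2 mm, and the stop arm is still swung aside (past 1.35 rad) (horizontal distance between objective and pan_centre below 0.012 m and value of joint pan above 0.002 m and angle between objective's own z axis and vertical below 0.05 rad and linear speed of objective below 0.01 m/s and value of joint stop_arm above 1.35 rad); the robot touches nothing.
It fails at once if the objective is tipped by more than 0.3 rad (angle between objective's own z axis and vertical above 0.3 rad).
It fails at once if the objective is lifted more than 15 mm above the ledge (z of objective in the frame of balance above 0.091 m).
It fails at once if the pan is pressed down more than 8.5 mm (value of joint pan above 0.0085 m).
It fails at once if the binocular body, the screw block or the shim rack is moved more than 30 mm (distance of any of binocular_body, screw_block, shim_rack from where it was at the start of the episode above 0.03 m).
It also fails if it takes over 64 s, if anything falls off the work surface, if the arm or the gripper's body presses on something with over 40 N, if the wrist force passes 120 N, or if a joint passes its speed limit or range.

## Robot

A 6-joint arm with a two-finger parallel gripper is mounted at the origin on the work surface. World frame = base frame: x ahead of the robot, y to its left, z up, the work surface at z = 0. Lengths are in mm, angles in rad, forces in N, time in s.
With the tool pointing down it reaches from about 350 to 875 mm from the base axis. Payload 4.2 kg.
Tool frame: the origin (TCP) lies between the finger pads; the fingertips stand 25 mm ahead of it and the grasp point (between the pads) lies 6 mm ahead of it (nose_length is the distance from the TCP to the fingertips, in mm); z points along the fingers, y is the direction in which the jaws open and shut (so a half turn about z gives the same grasp; the last joint's range is limited). The gripper opens to 87 mm and grips with 3 to 60 N. Pads are 19 mm wide; open, the fingers measure 117 mm over their backs; the gripper's body (75 mm by 190 mm) begins 51 mm behind the grasp point.
Start: joints at [1.363, 0.385, 0.008, 0, -1.194, -0.259], TCP at [281.236, 558.127, 247.55] pointing down, gripper open.
Joint ranges: [-3.14, 3.14], [-1.21, 2.06], [-1.07, 1.41], [-3.16, 2.05], [-2.99, -0.16], [-3.1, 3.1]. Speed limits (rad/s): [2.79, 2.79, 3.14, 3.14, 3.14, 3.14].

## Interface

Orientations are given as [roll, pitch, yaw] about the fixed x, y, z axes, in that order (R = Rz(yaw) Ry(pitch) Rx(roll)).
In Python, from cell import * gives the robot as it stands. The module is installed in compiled form; this text tells all that it offers.
- The arm moves only by the shell command python3 -m inch 'ROWS' [FORCE]. ROWS is JSON, a list of rows, each a list of 3 entries, a list of its own where there are three numbers: the shift along the tool's x, y, z in units of 0.1 m (1.0 is 0.1 m), then the turn, a rotation vector about the tool's x, y, z in units of 180 degrees (1.0 is 180 degrees), then the gripper's target within -1 to 1 (fully open at 1, half-way at 0, shut at -1). A call has exactly 5 rows; each row is the pose to reach, as a shift and turn from the pose commanded when the call began, along the tool's axes at that moment, turning the shorter way round; what a row does not reach only later rows make up. A row lasts 1/8 s, in which the tool goes at most 62.5 mm and 10.7 degrees, less where a joint would pass 70% of its speed; a pose out of reach is approached as far as the arm can. A call with a number of a shift or a turn outside -1 to 1 is refused whole. A call with a gripper value outside its range is refused whole. The fingers move at their own pace and stop on an object; FORCE is the grip in N (left out, the last holds). Time passes only in rows, so rows that repeat a pose let the fingers close, or fill a call up. It gives the time, the measured TCP pose, the force and the opening at its end, in the units of the state.
- observe(): the state, without advancing time (a new reading comes with each control period).
- read_camera(name): name is "scene" or "top" or "wrist"; returns the picture (480x640x3 uint8, red, green, blue); there is no depth.
- camera_model(name): a dict with "vfov" (degrees; the focal length in pixels is half the picture's height over the tangent of half this angle, whatever the lens; pixels are square), "cx", "cy" (the principal point, pixels), "T" (4x4, takes a point from camera to world coordinates). Camera axes: x right, y down, z forward; pixel columns grow to the right and rows downward; lengths in mm; the calibration is good to about 2 mm. A picture is of the moment at which its call begins: read the wrist's pose just before it. camera_model takes no time and is no camera call; for the wrist camera it gives the pose at the moment of the call.
- finish_job(): hands the job in, once; it reports no verdict.
Trained networks look in the newest picture that a camera, given by its name, has taken for a name from the list of things; names that differ only in an ending like _2 or _b are one class to them, and where a whole thing is asked for, a point or a joint stands for the part that bears it (a point fixed in the world has none). Each returns a list of dicts, best first, with "p" (0 to 1); they miss things now and then, are a little off and sometimes report something else, mostly with a low value. They report only what shows in the picture. A call takes as long as a camera call. They do not tell look-alikes from the thing itself.
- boxes_of(camera, query): "box" ([centre column, centre row, width, height] in pixels, round what is visible of it).
- spot_point(camera, query): "point" ([column, row] in pixels: a listed point, or the origin of a listed thing).
The state is a dict: "time": time; "qpos": joint angles; "joint_velocities": joint speeds; "tau": joint torques, N m; "tcp_pos": TCP position; "eef_rot": TCP orientation; "contact_force": force on the tool from outside, world axes, zero at the start; "wrist_torque": the same for the moment, N m; "gripper_width": finger opening in mm.
Only numpy, scipy, OpenCV 4.12 (cv2) and the standard library are available. Lean on these libraries where they do the work, as an engineer would, in place of code of your own. Each camera call takes 0.05 s, during which the arm holds its last target. There are 200 camera calls.

## Working session

There is one attempt and no reset: what is moved stays moved. The work goes in short steps, Python scripts to look and compute and a shell command to move; the robot and the scene stay as the last step left them, time stands still between calls to the robot, and variables do not carry over. Pictures are saved under pics/ and viewed, about 8 in all and at most 12, crops included, and the job is handed in when it is done.

```bash
mkdir -p pics; cat > h.py <<'E'
from cell import *
import numpy as np, cv2
from scipy.spatial.transform import Rotation as R
def ray(cam,uv,z):
    m=camera_model(cam);f=240/np.tan(np.radians(m["vfov"])/2);T=np.array(m["T"])
    d=T[:3,:3]@np.array([(uv[0]-m["cx"])/f,(uv[1]-m["cy"])/f,1]);o=T[:3,3]
    return o+d*(z-o[2])/d[2]
def proj(cam,p):
    m=camera_model(cam);f=240/np.tan(np.radians(m["vfov"])/2);T=np.array(m["T"])
    c=T[:3,:3].T@(np.array(p)-T[:3,3]);return [m["cx"]+f*c[0]/c[2],m["cy"]+f*c[1]/c[2]]
def snap(cam,name):
    im=read_camera(cam)[:,:,::-1].copy();cv2.imwrite("pics/"+name,im);return im
E
python3 - <<'E'
from h import *
print(observe())
for c in ["top","scene"]:
    snap(c,c+"1.png"); m=camera_model(c);print(c,m["vfov"],np.round(m["T"],3).tolist())
    for n,z in [("pan_centre",75),("stop_knob",116),("stop_pivot",116),("objective",76),("balance",0)]:
        for r in spot_point(c,n)[:3]: print(n,np.round(r["point"]),round(r["p"],2),np.round(ray(c,r["point"],z)))
    for n in ["binocular_body","screw_block","shim_rack"]:
        for r in spot_point(c,n)[:2]: print(n,np.round(r["point"]),round(r["p"],2),np.round(ray(c,r["point"],0)))
E
```

```text
{'time': 0.0, 'qpos': array([ 1.36258263e+00,  3.85603481e-01,  6.63492479e-03, -5.08933995e-04,
       -1.19399146e+00, -2.58604063e-01]), 'joint_velocities': array([-0.00047217, -0.00029258,  0.00113902,  0.00219248, -0.00053168,
       -0.00203408]), 'tau': array([-6.81015479e-06, -3.90665960e+01,  1.87402046e+01,  4.21995655e+00,
        1.09787608e-02, -1.80196907e-04]), 'tcp_pos': array([281.011032  , 557.65806251, 246.43329869]), 'eef_rot': array([ 3.13937995e+00, -9.62329533e-05, -4.67005427e-01]), 'contact_force': array([ 0.23409286,  0.02203976, -0.02886007]), 'wrist_torque': array([-0.01316263, -0.00845599,  0.03428703]), 'gripper_width': 86.92443383331337}
top 45.28492543690622 [[-0.013, -0.981, 0.194, 247.525], [-1.0, 0.012, -0.005, -14.337], [0.002, -0.194, -0.981, 1648.642], [0.0, 0.0, 0.0, 1.0]]
pan_centre [337. 223.] 0.7 [593. -84.  75.]
stop_knob [320. 193.] 0.63 [671. -37. 116.]
stop_pivot [319. 266.] 0.96 [468. -32. 116.]
objective [253. 191.] 0.86 [689. 152.  76.]
objective [217. 250.] 0.71 [520. 250.  76.]
objective [279. 227.] 0.61 [583.  78.  76.]
balance [339. 230.] 0.88 [589. -95.   0.]
binocular_body [465. 242.] 0.56 [ 550. -461.    0.]
screw_block [175. 272.] 0.88 [472. 381.   0.]
shim_rack [169. 206.] 0.61 [668. 406.   0.]
scene 54.29669134417453 [[-0.158, 0.704, -0.692, 1262.855], [0.987, 0.108, -0.115, 119.558], [-0.006, -0.702, -0.712, 854.646], [0.0, 0.0, 0.0, 1.0]]
pan_centre [270. 253.] 0.79 [582. -99.  75.]
stop_knob [286. 272.] 0.95 [665. -45. 116.]
stop_pivot [307. 210.] 0.69 [472. -34. 116.]
objective [346. 260.] 0.88 [579.  71.  76.]
objective [358. 222.] 0.79 [454.  85.  76.]
objective [383. 338.] 0.56 [765. 164.  76.]
balance [273. 278.] 0.75 [592. -96.   0.]
binocular_body [133. 254.] 0.87 [ 572. -453.    0.]
screw_block [481. 263.] 0.98 [471. 389.   0.]
screw_block [493. 335.] 0.37 [673. 396.   0.]
shim_rack [490. 332.] 0.61 [666. 392.   0.]
```

View pics/top1.png

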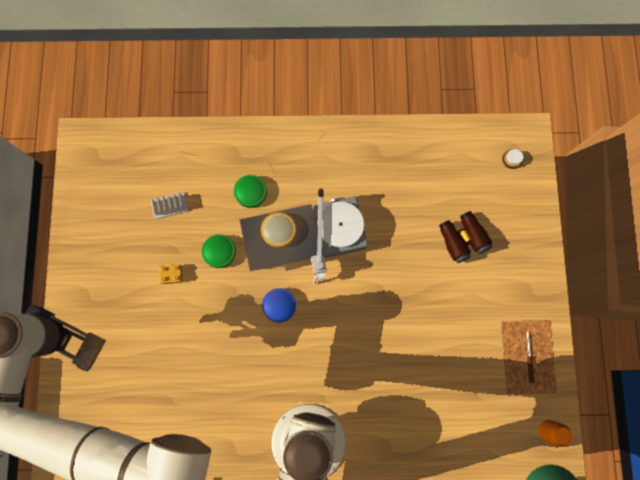

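View pics/scene1.png

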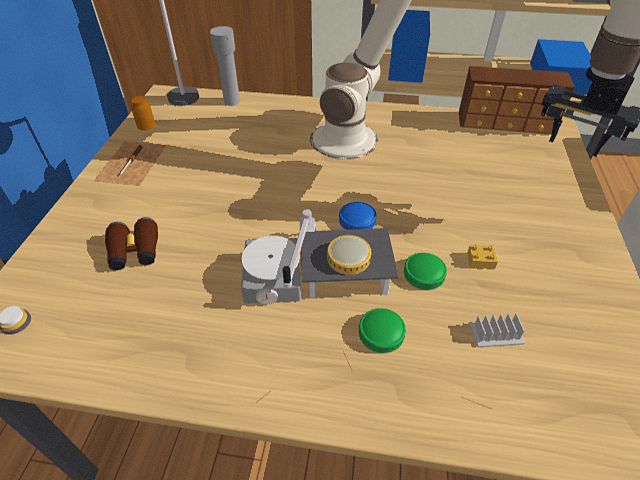

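Candidates in the top view are brass at (279,228), blue at (279,305) and green at (218,250) and (250,190). Only the brass-rimmed one, with its pale dome, standing on the ledge, fits. The arm runs from the pivot at (319,266) to the knob at (321,193), and the pan dot is at (340,224). I'll bring the wrist camera closer to confirm.

```bash
python3 -m inch '[[[0.2,0.12,0],[0,0,-0.016],1],[[0.5,0.3,0],[0,0,-0.04],1],[[0.8,0.48,0],[0,0,-0.064],1],[[1,0.6,0],[0,0,-0.08],1],[[1,0.6,0],[0,0,-0.08],1]]'
python3 -m inch '[[[0.2,0.2,-0.1],[0,0,0],1],[[0.5,0.5,-0.25],[0,0,0],1],[[0.8,0.8,-0.4],[0,0,0],1],[[1,1,-0.5],[0,0,0],1],[[1,1,-0.5],[0,0,0],1]]'
python3 -m inch '[[[0.2,0.2,-0.1],[0,0,0],1],[[0.5,0.5,-0.25],[0,0,0],1],[[0.8,0.8,-0.4],[0,0,0],1],[[1,1,-0.5],[0,0,0],1],[[1,1,-0.5],[0,0,0],1]]'
python3 -m inch '[[[0.1,0.2,0],[0,0,0],1],[[0.3,0.5,0],[0,0,0],1],[[0.5,0.8,0],[0,0,0],1],[[0.6,1,0],[0,0,0],1],[[0.6,1,0],[0,0,0],1]]'
python3 - <<'E'
from h import *
m=camera_model("wrist");print(m["vfov"],m["cx"],m["cy"],np.round(m["T"],3).tolist());print(observe()["tcp_pos"])
snap("wrist","w1.png")
for n,z in [("pan_centre",75),("stop_knob",116),("stop_pivot",116),("objective",76)]:
    for r in spot_point("wrist",n)[:3]: print(n,np.round(r["point"]),round(r["p"],2),np.round(ray("wrist",r["point"],z)))
E
```

```text
time: 1.52
tcp_pos: [344.2, 458.4, 247.9]
eef_rot: [-3.141, -0.0, -0.218]
contact_force: [-0.7, 0.5, -0.0]
gripper_width: 86.9
time: 2.15
tcp_pos: [420.7, 340.2, 298.7]
eef_rot: [-3.139, -0.001, -0.218]
contact_force: [0.2, -0.1, -0.7]
gripper_width: 87.3
time: 2.78
tcp_pos: [496.9, 221.5, 347.8]
eef_rot: [-3.141, -0.001, -0.217]
contact_force: [-0.8, -0.1, 0.0]
gripper_width: 87.0
time: 3.4
tcp_pos: [533.2, 111.3, 346.6]
eef_rot: [3.141, 0.001, -0.216]
contact_force: [-0.2, -0.4, -0.7]
gripper_width: 87.1
59.69603576957613 317.11218445158585 233.5292991954175 [[-0.214, -0.933, -0.288, 611.532], [-0.977, 0.205, 0.062, 94.381], [0.001, 0.294, -0.956, 482.658], [0.0, 0.0, 0.0, 1.0]]
[533.23784809 111.31870353 346.62375001]
stop_pivot [485. 228.] 0.95 [474. -32. 116.]
objective [203. 208.] 0.76 [539. 227.  76.]
objective [370. 299.] 0.63 [406.  82.  76.]
objective [344. 142.] 0.6 [573.  77.  76.]
```

View pics/w1.png

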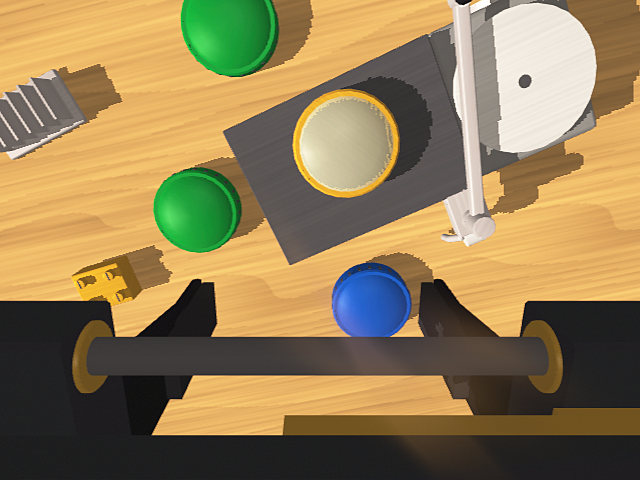

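The wrist picture shows the brass-rimmed objective on the ledge with its rim centred near (346,143). The pan dot is at (525,81), the pivot boss at (480,226) and the ledge's outer corners at (224,130) and (290,264). The blue and green look-alikes stand on the bench.

```bash
python3 -c "
from h import *
pc=ray('wrist',(525,81),75);pv=ray('wrist',(480,226),108);a=ray('wrist',(224,130),76);b=ray('wrist',(290,264),76);o=ray('wrist',(346,143),104)
print(pc,pv,a,b,o)
# fit frame: pan 0,0 ; pivot -105,85 ; corners (75,275),(-75,275)
L=np.array([[0,0],[-105,85],[75,275],[-75,275.]]);W=np.array([pc[:2],pv[:2],a[:2],b[:2]])
l=L-L.mean(0);w=W-W.mean(0)
y=np.arctan2((l[:,0]*w[:,1]-l[:,1]*w[:,0]).sum(),(l*w).sum());M=np.array([[np.cos(y),-np.sin(y)],[np.sin(y),np.cos(y)]])
t=W.mean(0)-M@L.mean(0);print('yaw',y,'t',t,'res',W-(L@M.T+t));print('obj local',M.T@(o[:2]-t))
for th in (0,.2,1.75): print(th,M@(np.array([-105,85])+200*np.array([np.cos(th),-np.sin(th)]))+t)
"
python3 -m inch '[[[0.2,0.2,0],[0,0,-0.01],0],[[0.4,0.4,0],[0,0,-0.02],0],[[0.6,0.6,0],[0,0,-0.03],0],[[0.8,0.9,0],[0,0,-0.03],0],[[0.8,1.0,0],[0,0,-0.03],0]]'
python3 - <<'E'
from h import *
print(observe()["tcp_pos"])
snap("wrist","w2.png")
for n,z in [("pan_centre",75),("stop_knob",116),("stop_pivot",116),("objective",76)]:
    for r in spot_point("wrist",n)[:3]: print(n,np.round(r["point"]),round(r["p"],2),np.round(ray("wrist",r["point"],z)))
E
```

```text
[591.56771176 -95.89212881  75.        ] [473.63243566 -30.55735623 108.        ] [607.97136374 186.19763083  76.        ] [462.5768161  156.39330847  76.        ] [574.37542954  76.95398706 104.        ]
yaw 0.20512650100521307 t [591.97270439 -96.03958942] res [[-0.40499263  0.14746061]
 [ 1.77216581  3.65179514]
 [-1.41395466 -2.27429248]
 [ 0.04678148 -1.52496327]]
obj local [ 18.00888446 172.9512118 ]
0 [667.6673149    6.52905072]
0.2 [671.85764175 -33.18385566]
1.75 [ 477.04425476 -234.14195583]
time: 4.28
tcp_pos: [590.6, -4.5, 346.8]
eef_rot: [3.141, 0.001, -0.122]
contact_force: [0.1, -0.5, -0.9]
gripper_width: 47.3
[590.62740118  -4.53807035 346.82057573]
pan_centre [409. 176.] 0.92 [592. -95.  75.]
stop_knob [348. 102.] 0.6 [668. -39. 116.]
stop_pivot [360. 315.] 0.78 [470. -31. 116.]
objective [149.  90.] 0.96 [701. 140.  76.]
objective [114. 256.] 0.85 [546. 214.  76.]
objective [275. 353.] 0.78 [412.  66.  76.]
```

View pics/w2.png

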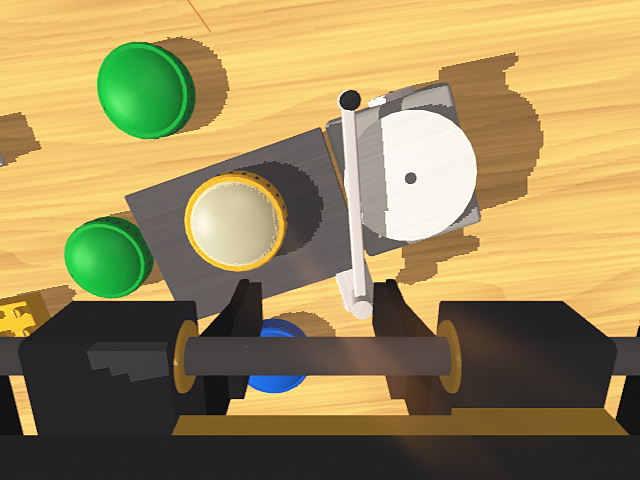

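The wrist picture shows the knob top at (349,100), the pan dot at (410,178) and the pivot at (360,309). The brass objective is at (236,222) and waits clear of the arm. The arm already stands slightly open, at about 0.23 rad.

```bash
python3 -c "
from h import *
print(ray('wrist',(349,100),136),ray('wrist',(360,309),108),ray('wrist',(410,178),75),ray('wrist',(236,221),104))"
python3 -m inch '[[[0.2,0.06,0.2],[0,0,-0.01],0],[[0.5,0.15,0.5],[0,0,-0.02],0],[[0.8,0.24,0.8],[0,0,-0.028],0],[[0.82,0.25,1],[0,0,-0.028],0],[[0.82,0.25,1],[0,0,-0.028],0]]'
python3 - <<'E'
from h import *
print(observe()["tcp_pos"],observe()["eef_rot"])
for n,z in [("stop_knob",116),("stop_pivot",116)]:
    for r in spot_point("wrist",n)[:3]: print(n,np.round(r["point"]),round(r["p"],2),np.round(ray("wrist",r["point"],z)))
snap("wrist","w3.png")
for n,z in [("stop_knob",116),("stop_pivot",116)]:
    for r in spot_point("wrist",n)[:3]: print(n,np.round(r["point"]),round(r["p"],2),np.round(ray("wrist",r["point"],z)))
E
```

```text
[670.31869852 -37.8133404  136.        ] [471.8601592  -31.48331728 108.        ] [590.66993241 -94.69093775  75.        ] [575.06181744  76.01867965 104.        ]
time: 5.15
tcp_pos: [667.7, -37.8, 245.2]
eef_rot: [3.141, 0.005, -0.032]
contact_force: [-1.5, 0.4, 0.6]
gripper_width: 43.6
[667.71728016 -37.84137751 245.24086396] [ 3.1410186   0.00473878 -0.03247133]
stop_knob [348. 102.] 0.6 [749. -59. 116.]
stop_pivot [360. 315.] 0.78 [605. -66. 116.]
stop_knob [321. 228.] 0.77 [671. -41. 116.]
```

View pics/w3.png

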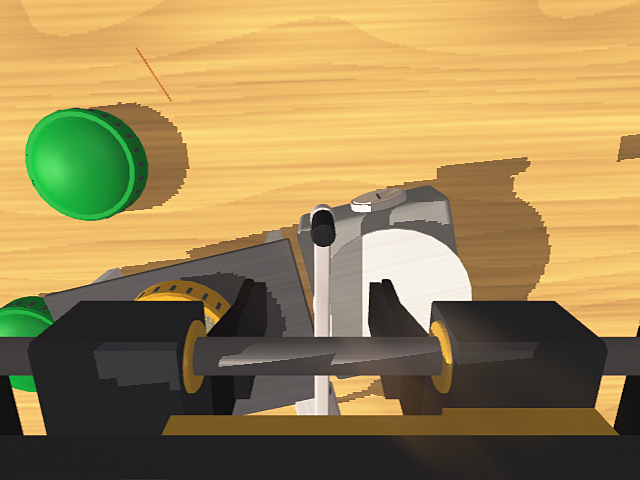

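The knob at (322,228) lies between the open jaws' line, at world (671,-40). I'll descend, grip lightly and check.

```bash
python3 -m inch '[[[0.01,0,0.2],[0,0,0],0],[[0.02,0.01,0.4],[0,0,0],0],[[0.03,0.02,0.6],[0,0,0],0],[[0.03,0.02,0.8],[0,0,0],0],[[0.03,0.02,0.9],[0,0,0],0]]'
python3 -m inch '[[[0,0,0.1],[0,0,0],0],[[0,0,0.27],[0,0,0],0],[[0,0,0.27],[0,0,0],-1],[[0,0,0.27],[0,0,0],-1],[[0,0,0.27],[0,0,0],-1]]' 6
python3 -m inch '[[[0,0,0],[0,0,0],-1],[[0,0,0],[0,0,0],-1],[[0,0,0],[0,0,0],-1],[[0,0,0],[0,0,0],-1],[[0,0,0],[0,0,0],-1]]' 6
```

```text
time: 6.02
tcp_pos: [671.3, -40.5, 157.5]
eef_rot: [-3.142, -0.0, -0.033]
contact_force: [0.5, 0.1, -0.2]
gripper_width: 43.5
time: 6.65
tcp_pos: [671.9, -40.7, 131.3]
eef_rot: [-3.141, -0.001, -0.033]
contact_force: [-0.4, 0.2, 0.3]
gripper_width: 21.5
time: 7.28
tcp_pos: [671.8, -40.8, 131.1]
eef_rot: [3.142, -0.001, -0.033]
contact_force: [0.2, 0.1, 3.7]
gripper_width: 15.6
```

```bash
python3 -m inch '[[[-0.006,0.157,0],[0,0,0.025],-1],[[-0.025,0.313,0],[0,0,0.05],-1],[[-0.055,0.467,0],[0,0,0.075],-1],[[-0.098,0.618,0],[0,0,0.1],-1],[[-0.152,0.765,0],[0,0,0.125],-1]]'
python3 -m inch '[[[-0.006,0.157,0],[0,0,0.025],-1],[[-0.025,0.313,0],[0,0,0.05],-1],[[-0.055,0.467,0],[0,0,0.075],-1],[[-0.098,0.618,0],[0,0,0.1],-1],[[-0.152,0.765,0],[0,0,0.125],-1]]'
python3 -c "
from h import *
s=observe();print(s['gripper_width'],s['contact_force'],s['qpos'])"
```

```text
time: 7.9
tcp_pos: [654.5, -117.1, 131.1]
eef_rot: [-3.141, -0.002, -0.428]
contact_force: [0.4, 0.9, 2.6]
gripper_width: 16.3
time: 8.52
tcp_pos: [609.2, -180.9, 131.1]
eef_rot: [-3.14, -0.003, -0.821]
contact_force: [1.6, -1.3, 2.5]
gripper_width: 15.6
15.599923000102923 [ 1.60230255 -1.28220309  2.47460674] [-0.03403435  0.49862391 -0.11897307  0.00102903 -0.94999586  0.78334731]
```

```bash
python3 -m inch '[[[-0.006,0.157,0],[0,0,0.025],-1],[[-0.025,0.313,0],[0,0,0.05],-1],[[-0.055,0.467,0],[0,0,0.075],-1],[[-0.098,0.618,0],[0,0,0.1],-1],[[-0.152,0.765,0],[0,0,0.125],-1]]'
python3 -m inch '[[[-0.003,0.11,0],[0,0,0.0175],-1],[[-0.012,0.219,0],[0,0,0.035],-1],[[-0.027,0.328,0],[0,0,0.0525],-1],[[-0.048,0.436,0],[0,0,0.07],-1],[[-0.076,0.543,0],[0,0,0.0875],-1]]'
python3 -c "
from h import *
s=observe();print(s['gripper_width'],s['contact_force'],s['wrist_torque'])"
```

```text
time: 9.15
tcp_pos: [542.9, -222.5, 131.1]
eef_rot: [-3.139, -0.003, -1.214]
contact_force: [2.4, -3.9, 1.3]
gripper_width: 15.6
time: 9.78
tcp_pos: [489.1, -234.8, 131.1]
eef_rot: [-3.139, -0.003, -1.488]
contact_force: [1.6, -5.7, 1.4]
gripper_width: 15.6
15.597847555696312 [ 1.55014835 -5.65683254  1.40633647] [-1.68440579 -0.34606386 -0.02321714]
```

```bash
python3 -m inch '[[[0,0.04,0],[0,0,0.006],-1],[[-0.002,0.08,0],[0,0,0.013],-1],[[-0.002,0.08,0],[0,0,0.013],-1],[[-0.002,0.08,0],[0,0,0.013],0],[[-0.002,0.08,0],[0,0,0.013],0]]'
python3 -m inch '[[[0,0,0],[0,0,0],0],[[0,0,0],[0,0,0],0],[[0,0,-0.1],[0,0,0],0],[[0,0,-0.4],[0,0,0],0],[[0,0,-0.8],[0,0,0],0]]'
python3 -m inch '[[[-0.1,0,-0.2],[0,0,0],0],[[-0.4,0,-0.5],[0,0,0],0],[[-0.7,0,-0.8],[0,0,0],0],[[-1,0,-1],[0,0,0],0],[[-1,0,-1],[0,0,0],0]]'
python3 -m inch '[[[-0.2,-0.2,0],[0,0,0],0],[[-0.5,-0.5,0],[0,0,0],0],[[-0.8,-0.7,0],[0,0,0],0],[[-1,-0.8,0],[0,0,0],0],[[-1,-0.8,0],[0,0,0],0]]'
python3 - <<'E'
from h import *
print(observe()["tcp_pos"])
snap("wrist","w4.png")
for n,z in [("pan_centre",75),("stop_knob",116),("stop_pivot",116),("objective",76)]:
    for r in spot_point("wrist",n)[:3]: print(n,np.round(r["point"]),round(r["p"],2),np.round(ray("wrist",r["point"],z)))
E
```

```text
time: 10.4
tcp_pos: [480.0, -233.4, 130.1]
eef_rot: [3.14, 0.001, -1.527]
contact_force: [-0.1, 0.0, 0.2]
gripper_width: 28.1
time: 11.02
tcp_pos: [480.1, -233.6, 211.3]
eef_rot: [3.14, 0.0, -1.527]
contact_force: [0.6, 0.7, 0.0]
gripper_width: 43.4
time: 11.65
tcp_pos: [476.8, -132.6, 313.3]
eef_rot: [-3.136, -0.0, -1.524]
contact_force: [0.8, -0.5, 0.6]
gripper_width: 43.9
time: 12.28
tcp_pos: [551.8, -29.8, 309.7]
eef_rot: [3.14, -0.0, -1.526]
contact_force: [0.3, -0.8, -0.7]
gripper_width: 43.4
[551.81062809 -29.84070087 309.73025371]
pan_centre [275. 119.] 0.9 [589. -98.  75.]
stop_pivot [415. 206.] 0.76 [471. -37. 116.]
objective [469. 284.] 0.81 [401.  46.  76.]
objective [325. 403.] 0.7 [532. 189.  76.]
```

View pics/w4.png

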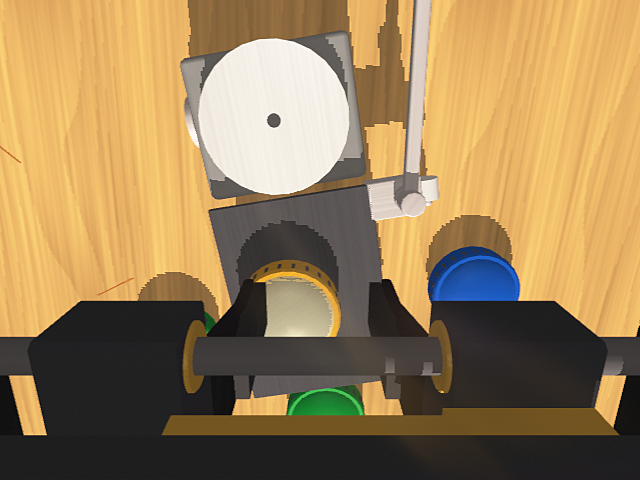

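The arm lies aside at the right of the pan, with its pivot at (413,204). The pan is clear, with its dot at (274,120), and the objective at (292,305) has not moved. I'll go behind the objective and check it from there.

```bash
python3 -m inch '[[[-0.2,-0.03,0],[0,0,0],0],[[-0.5,-0.06,0],[0,0,0],0],[[-0.8,-0.1,0],[0,0,0],0],[[-0.9,-0.12,0],[0,0,0],0],[[-0.9,-0.12,0],[0,0,0],0]]'
python3 -m inch '[[[-0.2,-0.03,0.1],[0,0,-0.005],0],[[-0.5,-0.06,0.3],[0,0,-0.01],0],[[-0.8,-0.1,0.5],[0,0,-0.015],0],[[-0.9,-0.12,0.6],[0,0,-0.015],0],[[-0.9,-0.12,0.6],[0,0,-0.015],0]]'
python3 - <<'E'
from h import *
s=observe();print(s["tcp_pos"],s["eef_rot"])
snap("wrist","w5.png")
for n,z in [("pan_centre",75),("stop_knob",116),("stop_pivot",116),("objective",76)]:
    for r in spot_point("wrist",n)[:3]: print(n,np.round(r["point"]),round(r["p"],2),np.round(ray("wrist",r["point"],z)))
for r in boxes_of("wrist","objective"): b=r["box"];print(np.round(b),r["p"])
E
```

```text
time: 13.15
tcp_pos: [559.7, 60.7, 310.5]
eef_rot: [3.141, -0.0, -1.526]
contact_force: [-0.1, -0.6, -1.0]
gripper_width: 43.3
time: 13.78
tcp_pos: [567.5, 150.6, 249.5]
eef_rot: [3.139, -0.001, -1.479]
contact_force: [-0.1, 0.0, 0.7]
gripper_width: 43.3
[567.50654501 150.61048371 249.4504774 ] [ 3.13944346e+00 -1.06221522e-03 -1.47939067e+00]
objective [540. 140.] 0.96 [411.  79.  76.]
objective [345. 302.] 0.89 [538. 221.  76.]
objective [166. 198.] 0.85 [683. 147.  76.]
[319. 112. 148. 154.] 0.95
[551. 138. 128. 114.] 0.88
[344. 298.  92.  80.] 0.83
[160. 199. 115. 106.] 0.82
```

View pics/w5.png

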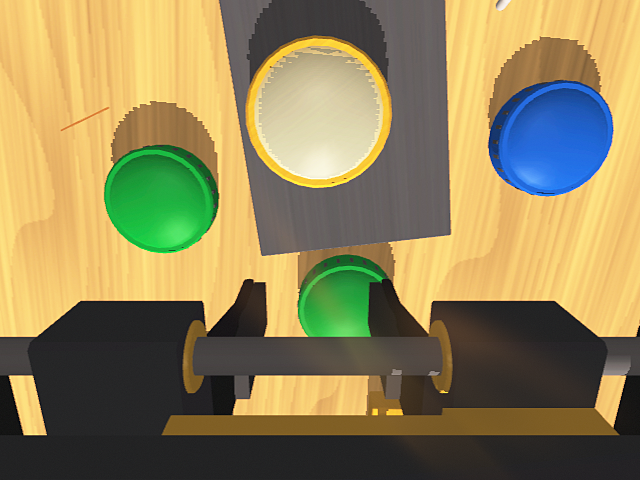

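The objective, the brass-rimmed one centred at (319,112), is straight ahead of the fingers. I'll descend behind it over the ledge.

```bash
python3 -c "
from h import *
print(ray('wrist',(319,112),104))"
python3 -m inch '[[[0,0,0.2],[0,0,0],0],[[0,0,0.5],[0,0,0],0],[[0,0,0.75],[0,0,0],0],[[0,0,0.9],[0,0,0],0],[[0,0,1.0],[0,0,0],0]]'
python3 -m inch '[[[0,0,0.1],[0,0,0],0],[[0,0,0.25],[0,0,0],0],[[0,0,0.4],[0,0,0],0],[[0,0,0.4],[0,0,0],0],[[0,0,0.4],[0,0,0],0]]'
```

```text
[573.12262615  73.86908773 104.        ]
time: 14.7
tcp_pos: [568.1, 150.3, 150.4]
eef_rot: [-3.141, -0.0, -1.48]
contact_force: [0.9, -0.3, 1.0]
gripper_width: 43.3
time: 15.32
tcp_pos: [568.1, 150.6, 110.7]
eef_rot: [-3.141, -0.0, -1.48]
contact_force: [1.1, -0.5, 0.3]
gripper_width: 43.3
```

```bash
python3 -m inch '[[[0.08,0,0],[0,0,0],0],[[0.16,0,0],[0,0,0],0],[[0.24,0,0],[0,0,0],0],[[0.32,0,0],[0,0,0],0],[[0.4,0,0],[0,0,0],0]]'
python3 -m inch '[[[0.08,0,0],[0,0,0],0],[[0.16,0,0],[0,0,0],0],[[0.24,0,0],[0,0,0],0],[[0.32,0,0],[0,0,0],0],[[0.4,0,0],[0,0,0],0]]'
python3 - <<'E'
from h import *
s=observe();print(s["tcp_pos"],s["eef_rot"])
snap("wrist","w6.png")
for n,z in [("pan_centre",75),("objective",76)]:
    for r in spot_point("wrist",n)[:3]: print(n,np.round(r["point"]),round(r["p"],2),np.round(ray("wrist",r["point"],z)))
E
```

```text
time: 15.95
tcp_pos: [571.9, 110.7, 110.9]
eef_rot: [-3.14, 0.001, -1.48]
contact_force: [-0.4, 5.1, 1.1]
gripper_width: 43.5
time: 16.58
tcp_pos: [575.3, 70.5, 110.8]
eef_rot: [-3.141, 0.0, -1.48]
contact_force: [-0.6, 4.4, 2.7]
gripper_width: 43.8
[575.32611767  70.46289026 110.80308034] [-3.14095423e+00  2.47310535e-04 -1.47989348e+00]
objective [636. 284.] 0.94 [434.  52.  76.]
objective [317. 176.] 0.9 [579.  17.  76.]
```

View pics/w6.png

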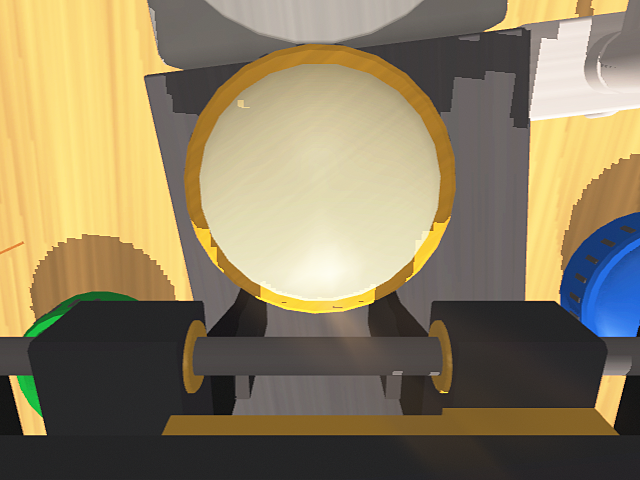

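The objective is nested between the fingertips, with its rim centred near (320,178) and its front edge at the pan gap.

```bash
python3 -c "
from h import *
o=ray('wrist',(320,178),104);print(o,np.linalg.norm(o[:2]-observe()['tcp_pos'][:2]))"
python3 -m inch '[[[0.06,0,0],[0,0,0],0],[[0.12,0,0],[0,0,0],0],[[0.18,0,0],[0,0,0],0],[[0.24,0,0],[0,0,0],0],[[0.3,0,0],[0,0,0],0]]'
python3 -m inch '[[[0.06,0,0],[0,0,0],0],[[0.12,0,0],[0,0,0],0],[[0.18,0,0],[0,0,0],0],[[0.24,0,0],[0,0,0],0],[[0.3,0,0],[0,0,0],0]]'
python3 -m inch '[[[0.06,0,0],[0,0,0],0],[[0.12,0,0],[0,0,0],0],[[0.18,0,0],[0,0,0],0],[[0.24,0,0],[0,0,0],0],[[0.3,0,0],[0,0,0],0]]'
python3 - <<'E'
from h import *
s=observe();print(s["tcp_pos"],s["eef_rot"])
im=snap("wrist","w7.png")
for n,z in [("pan_centre",72),("objective",72)]:
    for r in spot_point("wrist",n)[:2]: print(n,np.round(r["point"]),round(r["p"],2),np.round(ray("wrist",r["point"],z)))
E
```

```text
[578.48933286  13.33410413 104.        ] 56.44946040022462
time: 17.35
tcp_pos: [577.6, 40.5, 110.4]
eef_rot: [3.141, -0.0, -1.48]
contact_force: [0.5, 4.2, 0.1]
gripper_width: 43.5
time: 17.98
tcp_pos: [581.0, 10.9, 111.1]
eef_rot: [-3.14, 0.0, -1.48]
contact_force: [0.0, 5.5, 3.0]
gripper_width: 43.5
time: 18.6
tcp_pos: [583.0, -19.3, 110.3]
eef_rot: [3.141, -0.0, -1.48]
contact_force: [-0.3, 3.6, 1.5]
gripper_width: 43.2
[583.04567505 -19.33344095 110.33243083] [ 3.14093458e+00 -9.08914731e-05 -1.48002295e+00]
objective [319. 178.] 0.88 [586. -71.  72.]
objective [604. 400.] 0.87 [435.  27.  72.]
```

View pics/w7.png

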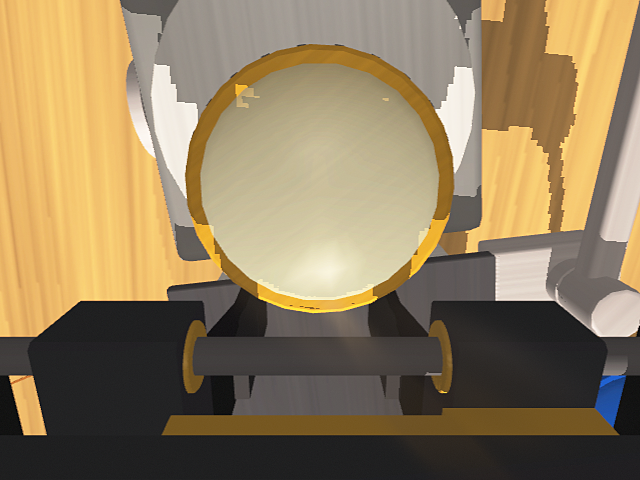

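The lens is on the pan's near part and needs about 22 mm more. I'll push slowly, settle, back off and look.

```bash
python3 -m inch '[[[0.06,0,0],[0,0,0],0],[[0.12,0,0],[0,0,0],0],[[0.17,0,0],[0,0,0],0],[[0.21,0,0],[0,0,0],0],[[0.22,0,0],[0,0,0],0]]'
python3 -m inch '[[[0,0,0],[0,0,0],0],[[0,0,0],[0,0,0],0],[[-0.05,0,0],[0,0,0],0],[[-0.12,0,0],[0,0,0],0],[[-0.2,0,0],[0,0,0],0]]'
python3 -m inch '[[[-0.1,0,0],[0,0,0],0],[[-0.2,0,-0.2],[0,0,0],0],[[-0.3,0,-0.5],[0,0,0],0],[[-0.4,0,-0.9],[0,0,0],0],[[-0.4,0,-1],[0,0,0],0]]'
python3 - <<'E'
from h import *
s=observe();print(s["tcp_pos"],s["eef_rot"])
im=snap("wrist","w8.png")
for r in spot_point("wrist","objective")[:2]: print(np.round(r["point"]),round(r["p"],2),np.round(ray("wrist",r["point"],72)))
for r in boxes_of("wrist","objective")[:2]+boxes_of("wrist","pan")[:2]: print(np.round(r["box"]),r["p"])
E
```

```text
time: 19.38
tcp_pos: [585.0, -41.1, 110.4]
eef_rot: [3.141, 0.0, -1.48]
contact_force: [-0.8, 2.3, -0.9]
gripper_width: 43.9
time: 20.0
tcp_pos: [583.6, -20.3, 110.8]
eef_rot: [-3.141, -0.0, -1.48]
contact_force: [0.2, 0.5, 0.6]
gripper_width: 43.6
time: 20.62
tcp_pos: [581.1, 20.4, 213.7]
eef_rot: [-3.136, 0.001, -1.478]
contact_force: [0.1, 1.1, -0.4]
gripper_width: 43.5
[581.14944138  20.38284321 213.69334917] [-3.13558597e+00  6.14308161e-04 -1.47807051e+00]
[540. 292.] 0.8 [415.  53.  72.]
[323.  50.] 0.76 [586. -93.  72.]
[324.  68. 173. 137.] 0.96
[181. 312.  79.  40.] 0.88
[319.  74. 214. 147.] 0.82
```

View pics/w8.png

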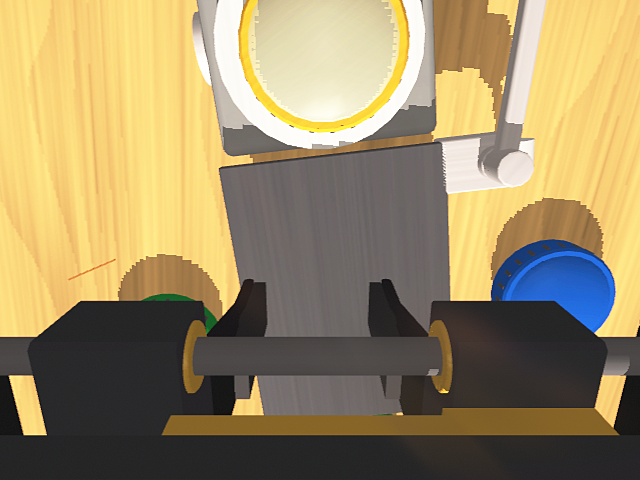

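```bash
python3 -m inch '[[[0.1,0,-0.2],[0,0,0],0],[[0.2,0,-0.5],[0,0,0],0],[[0.3,0,-0.8],[0,0,0],0],[[0.4,0,-1],[0,0,0],0],[[0.4,0,-1],[0,0,0],0]]'
python3 -m inch '[[[0,0,0],[0,0,0],0],[[0,0,0],[0,0,0],0],[[0,0,0],[0,0,0],0],[[0,0,0],[0,0,0],0],[[0,0,0],[0,0,0],0]]'
python3 - <<'E'
from h import *
im=snap("wrist","w9.png")
# predicted outlines with pan 591,-95.5
t=np.linspace(0,2*np.pi,13)[:-1]
def c(x,y,z,r): return [tuple(np.round(proj("wrist",[x+r*np.cos(a),y+r*np.sin(a),z])).astype(int)) for a in t]
hsv=cv2.cvtColor(im,cv2.COLOR_BGR2HSV)
pts=[ray("wrist",p,71)[:2] for p in []]
# sample sizes
print(proj("wrist",[591,-95.5,71]),c(591,-95.5,71,65))
cv2.imwrite("pics/w9c.png",cv2.resize(im[0:300,150:490],None,fx=2,fy=2))
E
```

```text
time: 21.45
tcp_pos: [583.7, -21.4, 310.4]
eef_rot: [-3.141, 0.0, -1.481]
contact_force: [-0.9, 0.8, -0.9]
gripper_width: 43.5
time: 22.08
tcp_pos: [583.4, -20.7, 310.5]
eef_rot: [3.141, -0.0, -1.48]
contact_force: [0.1, -0.2, -0.3]
gripper_width: 43.8
[np.float64(315.2018932385621), np.float64(111.77244402041914)] [(np.int64(240), np.int64(105)), (np.int64(248), np.int64(144)), (np.int64(274), np.int64(173)), (np.int64(309), np.int64(186)), (np.int64(345), np.int64(180)), (np.int64(375), np.int64(156)), (np.int64(390), np.int64(119)), (np.int64(385), np.int64(78)), (np.int64(361), np.int64(45)), (np.int64(322), np.int64(29)), (np.int64(282), np.int64(37)), (np.int64(252), np.int64(65))]
```

View pics/w9c.png

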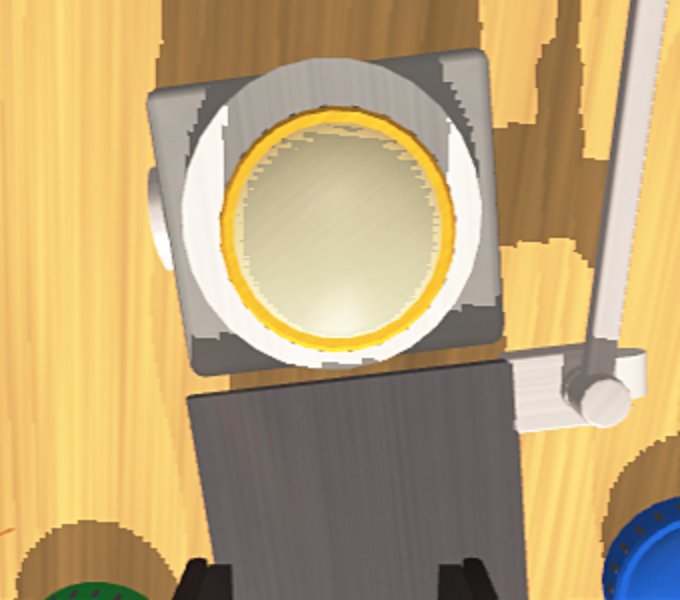

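```bash
python3 -c "
from h import *
def ell(z,l,r,t,b):
    # l,r,t,b extents midpoints -> world via bbox of projected circle, least squares
    from scipy.optimize import least_squares as ls
    a=np.linspace(0,2*np.pi,73)
    def bb(p):
        q=np.array([proj('wrist',[p[0]+p[2]*np.cos(i),p[1]+p[2]*np.sin(i),z]) for i in a])
        return np.r_[q.min(0),q.max(0)]-[150+l/2,t/2,150+r/2,b/2]
    return ls(bb,[590,-95,50]).x
for s in (3,4,5):
    p=ell(75-s,182,482,57,368);o=ell(75-s+28,221,456,106,352);d=o-p
    print(s,p,o,d[:2],np.hypot(*d[:2]))"
```

```text
3 [590.41277436 -96.75903905  64.15348454] [587.35498095 -92.18100973  47.093426  ] [-3.0577934   4.57802932] 5.5053113424577385Traceback (most recent call last):
  File "<string>", line 12, in <module>
    p=ell(75-s,182,482,57,368);o=ell(75-s+28,221,456,106,352);d=o-p
  File "<string>", line 10, in ell
    return ls(bb,[590,-95,50]).x
           ~~^^^^^^^^^^^^^^^^^
    return func(*args, **kwargs)
    result = trf(vector_fun.fun, vector_fun.jac, x0, f0, J0, lb, ub, ftol, xtol,
                 gtol, max_nfev, x_scale, loss_function, tr_solver,
                 tr_options.copy(), verbose, callback=callback_wrapped)
    return trf_no_bounds(
        fun, jac, x0, f0, J0, ftol, xtol, gtol, max_nfev, x_scale,
        loss_function, tr_solver, tr_options, verbose, callback=callback)
    f_new = fun(x_new)
    self._update_fun()
    ~~~~~~~~~~~~~~~~^^
    self.f = self.fun_wrapped(xp_copy(self.x))
             ~~~~~~~~~~~~~~~~^^^^^^^^^^^^^^^^^
    return np.atleast_1d(self.fun(x))
                         ~~~~~~~~^^^
    return self.f(x, *self.args, **self.kwargs)
           ~~~~~~^^^^^^^^^^^^^^^^^^^^^^^^^^^^^^
  File "<string>", line 8, in bb
    q=np.array([proj('wrist',[p[0]+p[2]*np.cos(i),p[1]+p[2]*np.sin(i),z]) for i in a])
                ~~~~^^^^^^^^^^^^^^^^^^^^^^^^^^^^^^^^^^^^^^^^^^^^^^^^^^^^^
  File "h.py", line 9, in proj
    m=camera_model(cam);f=240/np.tan(np.radians(m["vfov"])/2);T=np.array(m["T"])
ValueError: time passes only in moves, steps and waits
```

The offset is about 5.5 mm, inside the 12 mm limit. The lens looks flat and clear of the ledge, and the gripper is well away, so I'm handing in.

```bash
python3 -c "
from cell import *
print(observe()['contact_force'],finish_job())"
```

```text
the job is handed in; nothing more can be done
[-0.22417166  0.19881582  0.54651073] None
```

I swung the stop arm aside, slid the objective along the ledge onto the pan without lifting it, and handed the job in at about 22 s. No verdict was reported.

- **Stop arm:** I gripped the knob lightly and carried it round its arc to about 1.73 rad (worked out from the tool's yaw). The objective had not visibly moved when I checked afterwards. The last picture shows the arm still lying beside the pan, though its knob end is out of frame.
- **Objective:** I pushed it from behind with the fingertips; the force readings after each push were about 5 N or less. In the last picture its rim centre is about 5.5 mm from the pan's centre, against the 12 mm limit. It looks flat and clear of the ledge.
- **Robot:** The gripper was about 200 mm above the lens's level and read only about 0.6 N, which is noise.

**What I could not confirm:**
- **Pan sinking:** I did not measure this directly. I assumed 3 mm for the centring figure, and the repeat at 4 and 5 mm failed because of a script error.
- **Push distance:** My estimates of how far the lens sat ahead of the tool disagreed (52 and 56 mm), so I relied on the last picture for the centring.
- **Bystanders:** I did not measure the binocular body, screw block or shim rack again, but the arm never came near them.

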